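# Latch the food box shut

### The arm

A 6-joint arm with a two-finger parallel gripper is mounted at the origin on a cart in front of the work surface, level with it; the furniture and walls round the work are solid. World frame = base frame: x ahead of the robot, y to its left, z up, the work surface at z = 0. Lengths are in mm, angles in degrees, forces in N, time in s.
With the tool pointing down it reaches from about 250 to 775 mm from the base axis. Payload 4 kg.
Tool frame: the origin (TCP) lies on the mounting face of the last link; the fingertips stand 173 mm ahead of it and the grasp point (between the pads) lies 155 mm ahead of it; z points along the fingers, y is the line along which they close (so a half turn about z gives the same grasp; the last joint's range is limited). The gripper opens to 85 mm and grips with 20 to 120 N. Pads are 22 mm wide; open, the fingers measure 114 mm over their backs; the gripper's body (76 mm by 85 mm) begins 54 mm behind the grasp point. The pads swing forward as they close: fully open they stand 13 mm farther back than shut.
Start: joints at [62.676, 4.996, 78.535, -0, 96.463, -5.907], TCP at [200.838, 512.02, 404.741] pointing down, gripper open.
Joint ranges: [-177.83, 177.83], [-43.37, 116.18], [15.69, 146.23], [-61.86, 241.86], [9.47, 152.12], [-147.06, 147.06]. Speed limits (degrees/s): [159.86, 159.86, 180, 180, 180, 180].

### API

Orientations are given as [roll, pitch, yaw] about the fixed x, y, z axes, in that order (R = Rz(yaw) Ry(pitch) Rx(roll)).
In Python, from workcell import manip gives the robot as it stands.
- The arm moves only by the tool apply_moves, never from a script. Its argument "motion" is a list of rows, each a list of 3 entries, a list of its own where there are three numbers: the finger opening in cm, from 0 to 8.54, then the shift along the world's x, y, z in cm, then the turn, a rotation vector about the world's x, y, z in degrees. A call has exactly 10 rows; each row shifts and turns the commanded pose from where the row before left it; what a row does not reach is not made up. A row lasts 1/8 s, in which the tool goes at most 62.5 mm and 10.7 degrees, less where a joint would pass 70% of its speed; a pose out of reach is approached as far as the arm can. A call is refused whole if a number of a shift passes 6.25 or a number of a turn 10.7, either way. A call with a gripper value outside its range is refused whole. The fingers move at their own pace and stop on an object; the grip force is fixed at half the most. Time passes only in rows, so rows that do not move let the fingers close, or fill a call up. It gives the time, the measured TCP pose, the force, the opening and the grip force at its end, in the units of the state.
- manip.state(): the state, without advancing time (a new reading comes with each control period).
- manip.snapshot(name): name is "side" or "top"; returns a dict with "color" (480x640x3 uint8, red, green, blue), "mtx" (3x3 intrinsics, pixels), "world_to_cam" (4x4, takes a point from world to camera coordinates). Camera axes: x right, y up, looking along -z (the intrinsics and any distortion apply to the point x, -y, -z); pixel columns grow to the right and rows downward; lengths in mm; the calibration is good to about 2 mm. A picture is of the moment at which its call begins. There is no depth.
- manip.close_job(): hands the job in; it is judged then, once.
The state is a dict: "time_s": time; "joint_positions": joint angles; "qd": joint speeds; "joint_efforts": joint torques, N m; "position": TCP position; "orientation": TCP orientation; "wrist_force": force on the tool from outside, world axes, zero at the start; "wrist_torque": the same for the moment, N m; "gripper_width": finger opening in mm; "grip_force": force on a finger pad.
Only numpy, scipy, OpenCV 4.12 (cv2) and the standard library are available. Lean on these libraries where they do the work, as an engineer would, in place of code of your own. Each camera call takes 0.05 s, during which the arm holds its last target. There are 200 camera calls.

### The job

The sliding lid of the white food box is held ajar by its seal. Hook the claw of the steel draw latch on its top over the keeper bar of the lid and draw the claw back until it is just taut, without dragging the lid by hand; then swing the lever over centre and press it fully home, so that the latch draws the lid shut. Push gently, and leave the other things as they stand.

Things in the scene. Friction and masses are not known exactly. Their poses are not given: they have to be found in the camera images.
- food_box: White enamelled box, 168 (x) x 84 (y) x 70 mm, fixed. Origin: centre of its underside; z up; x along the latch, from the lever's end (nearer the robot) to the lid's end. The half x < 0 of its top is a fixed deck, the half x > 0 a wooden sliding lid; both tops are 70 mm up. A plain steel draw latch lies on top along y = 0; all its parts turn about axes parallel to y.
- pivot (a point): Pivot pin of the latch lever, on the deck: at (-22, 0, 86) mm in the box's frame. Dead centre is at about lever = 0.1: from there down the hooked claw no longer pulls the lever open, but hardly helps it either, so it has to be pressed down to the stop, where the force rises suddenly.
- lever (a joint): Lever angle, rad. 0: fully home on its stop, the paddle level, pointing along the box's -x (to the robot). Grows as it is raised: 1.57 upright, 2.0 its forward stop, leaning 25 degrees past upright over the lid. A stiff pivot (0.028 N m) keeps it where it is left when unloaded. With the claw hooked, swinging it down takes about 1 to 4 N square to the paddle at 50 mm from the pivot.
- paddle: Handle of the lever, a steel strip reaching 64 mm from the pivot; 13.5 mm wide, 22 mm wide over its last 20 mm. Origin at the pivot; the strip runs along its own -x from 11 to 64 mm, between z = 0 and z = +4 mm. Its +z face is the one to push on (it looks up when home, to the lid when upright).
- paddle_top (a point): Middle of the pushing face near the paddle's end: (-52, 0, 4) mm in the paddle's frame; when the lever is home it is at (-74, 0, 90) mm in the box's frame.
- claw: Steel bail on a pin through the lever at (-13.9, 0, -1.5) mm in the paddle's frame (origin). x to the hook, z to the tab. Cross plate: x 46 to 64, z 3 to 7 mm, 12 mm wide; hook at its end: x 60 to 64, down to z = -10 mm. Stiff: raised at the start, it stays as left and turns with the lever unless taut, so a slack claw rides up off the keeper. Moving its tab drags the lever along (3 to 6 N).
- claw_tab (a point): Grip point on the claw's tab: at (54, 0, 20) mm in the claw's frame. The tab is an upright plate on the cross plate, 12 mm wide along y (grasp it across this width), 5 mm thick, from z = 6 to 30 mm; it may turn between the finger pads about y.
- hook_tip (a point): Lower end of the claw's hook, middle of its 4 mm thickness: at (62, 0, -10) mm in the claw's frame.
- keeper_mid (a point): Middle of the keeper's 5 mm adjusting range, on the lid: at (17.8 + lid, 0, 83) mm in the box's frame. The keeper, a round steel bar 6 mm thick along y, 30 mm between two lugs (36 mm outside), is screwed down up to 2.5 mm in front of or behind this point along x, not known beforehand. The claw is hooked when its hook is down on the far (+x) side of the bar, tip well below the bar's middle.
- lid (a joint): How far the lid stands open, m: 0 the end of its travel, 0.009 its start and other stop. The black seal at the deck pushes it open, with 5 N at 9 mm rising to 27 N at 0, so it opens again unless latched. Latched, it stands at 0.5 to 6 mm, as the keeper is set. Do not drag it with the fingers: a pull of 3 to 6 N on the tab is mere friction, 7 to 8 N with a sudden rise is taut, over 9 N drags it.
- mug_tea: Bystander: green and white mug, 101 mm tall; origin at the centre of its underside. To be left alone.
- salt_pot: Bystander: turned wooden pot without lid, 62 mm wide, 50 mm tall; origin at the centre of its underside. To be left alone.
- garlic: Bystander: bulb of garlic, 60 mm; origin at the centre of its underside. To be left alone.
- tea_light: Bystander: tea light in its cup, 38 mm wide, 15 mm tall; origin at the centre of its underside. To be left alone.
- spice_a: Bystander: spice jar with green contents and black cap, 41 mm wide, 85 mm tall; origin at the centre of its underside. To be left alone.
- spice_b: Bystander: spice jar with red contents and black cap, 41 mm wide, 85 mm tall; origin at the centre of its underside. To be left alone.

How it is judged:
By the outcome, as a careful person would: the job done as asked, in the order asked, and still so for the second after the job is handed in, with the robot touching nothing.
It also fails if it takes over 53 s, if anything falls off the work surface, if the arm or the gripper's body presses on something with over 40 N, if the wrist force passes 120 N, or if a joint passes its speed limit or range.

## Working session

There is one attempt and no reset: what is moved stays moved. The work goes in short steps, Python scripts to look and compute and a tool call to move; the robot and the scene stay as the last step left them, time stands still between calls to the robot, and variables do not carry over. Pictures are saved under pics/ and viewed, at most 10 in all, crops included, and the job is handed in when it is done.

Besides the shell and the picture viewer there is one more tool, called after "Call:" as a command line: name --argument value ..., lists and objects as JSON in quotes. apply_moves: Moves the arm, as the interface text tells. Its arguments: {"type":"object","properties":{"motion":{"type":"array"}},"required":["motion"]}

```bash
mkdir -p pics; python3 - <<'E'
from workcell import manip
import cv2,numpy as np
print(manip.state())
for n in("side","top"):
    s=manip.snapshot(n); cv2.imwrite(f"pics/{n}0.png",s["color"][:,:,::-1]); np.savez(f"{n}0.npz",**s)
    print(s["mtx"],s["world_to_cam"],s.keys())
E
```

```text
{'time_s': 0.0, 'joint_positions': array([ 6.26759217e+01,  5.04074997e+00,  7.86254847e+01, -1.39006312e-04,
        9.64608672e+01, -5.90934561e+00]), 'qd': array([-0.03065456, -0.08020066, -0.04042059, -0.07778849, -0.01733149,
       -0.03659436]), 'joint_efforts': array([ 3.21739135e-04, -3.51873207e+01, -3.13271749e+01, -2.10241733e-04,
        1.08771058e-02, -8.22539903e-07]), 'position': array([200.78898074, 511.92531013, 403.51646851]), 'orientation': array([-1.79873559e+02, -1.29483067e-02,  1.58585238e+02]), 'wrist_force': array([ 0.32596345,  0.52997625, -0.46820573]), 'wrist_torque': array([ 0.00509325, -0.01394109,  0.05964339]), 'grip_force': 0.0, 'gripper_width': 85.36470591807375}
[[537.82757419   0.         321.154486  ]
 [  0.         537.82757419 242.31161568]
 [  0.           0.           1.        ]] [[ 9.48204618e-01 -3.17387238e-01  1.31659639e-02 -4.63198634e+02]
 [ 1.95241698e-01  6.14982855e-01  7.63987413e-01 -7.83167340e+01]
 [-2.50576697e-01 -7.21845849e-01  6.45096807e-01 -8.84456640e+02]
 [ 0.00000000e+00  0.00000000e+00  0.00000000e+00  1.00000000e+00]] dict_keys(['color', 'mtx', 'world_to_cam'])
[[519.08018193   0.         330.81343213]
 [  0.         519.08018193 244.62697107]
 [  0.           0.           1.        ]] [[ 1.76343583e-01 -9.84327702e-01 -1.38391548e-03 -1.61531211e+02]
 [ 9.62853283e-01  1.72203991e-01  2.07988801e-01 -4.53502256e+02]
 [-2.04490823e-01 -3.80099979e-02  9.78130228e-01 -8.37426920e+02]
 [ 0.00000000e+00  0.00000000e+00  0.00000000e+00  1.00000000e+00]] dict_keys(['color', 'mtx', 'world_to_cam'])
```

View pics/side0.png

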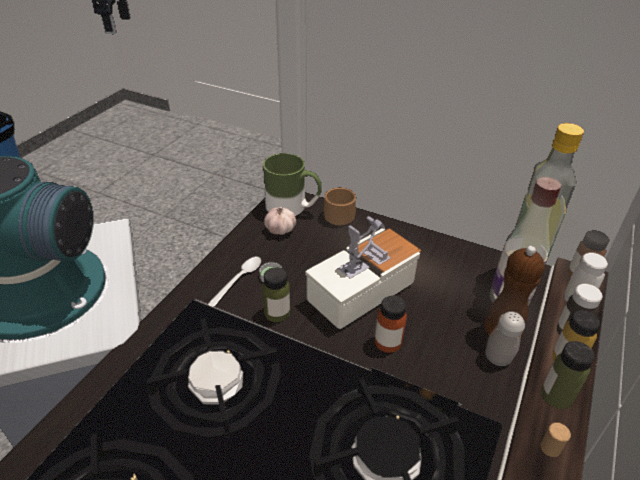

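View pics/top0.png

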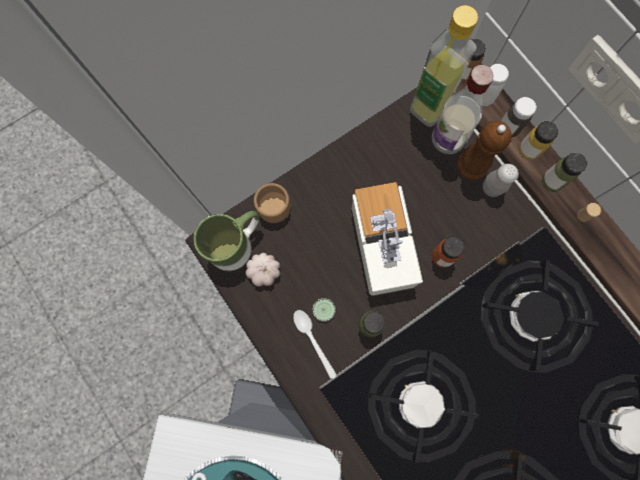

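```bash
cat > h.py <<'E'
import numpy as np,cv2
def ray(s,u,v):
    K=s["mtx"];T=s["world_to_cam"];R=T[:3,:3]
    d=R.T@np.array([(u-K[0,2])/K[0,0],-(v-K[1,2])/K[1,1],-1.]);return -R.T@T[:3,3],d
def onz(s,u,v,z):
    c,d=ray(s,u,v);return c+d*(z-c[2])/d[2]
def onplane(s,u,v,p,n):
    c,d=ray(s,u,v);return c+d*(np.dot(p-c,n)/np.dot(d,n))
def proj(s,P):
    P=np.atleast_2d(P);q=P@s["world_to_cam"][:3,:3].T+s["world_to_cam"][:3,3]
    K=s["mtx"];return np.c_[K[0,0]*q[:,0]/-q[:,2]+K[0,2],K[1,1]*-q[:,1]/-q[:,2]+K[1,2]]
E
python3 - <<'E'
import numpy as np,cv2
a=np.load("top0.npz")["color"][170:305,335:435]; b=np.load("side0.npz")["color"][205:330,295:430]
A=cv2.resize(a,None,fx=4,fy=4,interpolation=cv2.INTER_CUBIC);B=cv2.resize(b,None,fx=4,fy=4,interpolation=cv2.INTER_CUBIC)
# hstack, top: px=335+x/4, 170+y/4 ; side at x offset: 295+x/4
im=np.zeros((540,800,3),np.uint8);im[:540,:380]=A[:,:380];
im[:500,380:800]=B[:,40:460]
cv2.imwrite("pics/z.png",im[:,:,::-1])
E
```

```text
(no output)
```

View pics/z.png

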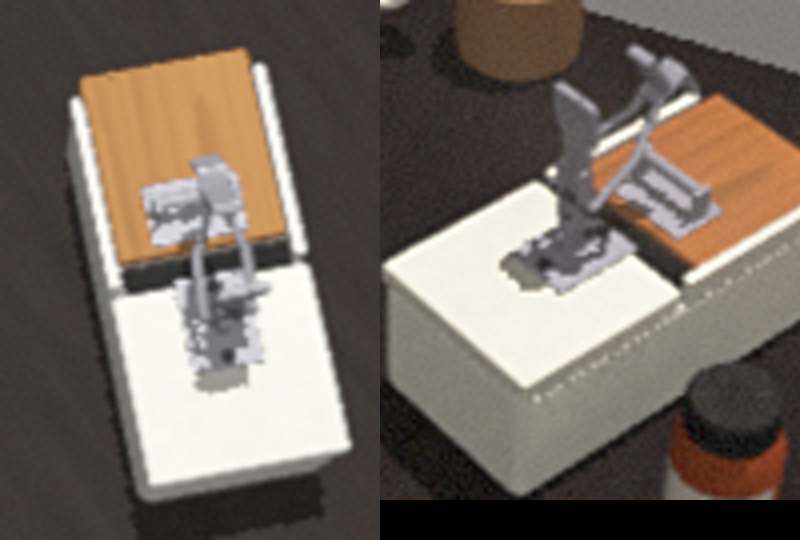

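```bash
cat >> h.py <<'E'
class S(dict):pass
def load(n): return dict(np.load(n+".npz"))
def Rz(a):return np.array([[np.cos(a),-np.sin(a),0],[np.sin(a),np.cos(a),0],[0,0,1]])
E
cat > fit.py <<'E'
from h import *
from scipy.optimize import least_squares
t=load("top0");s=load("side0")
T=lambda x,y:(335+x/4,170+y/4);D=lambda x,y:(295+(x-340)/4,205+y/4)
ob=[(t,T(150,488),(-84,42,70)),(t,T(350,450),(-84,-42,70)),(t,T(305,262),(0,-42,70)),(t,T(112,300),(0,42,70)),(t,T(73,100),(84,42,70)),(t,T(262,65),(84,-42,70)),
(s,D(385,265),(-84,42,70)),(s,D(527,390),(-84,-42,70)),(s,D(520,495),(-84,-42,0)),(s,D(545,180),(0,42,70)),(s,D(685,305),(0,-42,70))]
f=lambda p:np.concatenate([(proj(c,Rz(p[2])@np.array(l)+[p[0],p[1],0])[0]-o) for c,o,l in ob])
p0=onz(t,387,240,70);r=least_squares(f,[p0[0],p0[1],0.],loss="soft_l1")
p=r.x;print(p[:2],np.degrees(p[2]));print(f(p).reshape(-1,2).round(1))
R=Rz(p[2]);o=np.array([p[0],p[1],0])
n=R[:,1]
for nm,q in dict(padtip_r=(597,100),padtip_l=(560,88),tabtop1=(632,50),tabtop2=(648,46),plate=(660,75),hookend=(692,92),bailend=(650,105),barL=(640,150),barR=(700,195)).items():
    print(nm,(R.T@(onplane(s,*D(*q),o,n)-o)).round(1))
# keeper bar in both views (z=83)
for nm,c,q in [("topbarL",t,T(145,192)),("topbarR",t,T(240,180)),("sbarL",s,D(640,150)),("sbarR",s,D(700,195))]:
    print(nm,(R.T@(onz(c,*q,83)-o)).round(1))
for nm,q in dict(tab=(207,160),platefar=(238,205),hook=(240,180)).items():
    print(nm,[ (R.T@(onz(t,*T(*q),z)-o)).round(1) for z in (130,145,160)])
E
python3 fit.py
```

```text
[ 498.71025041 -170.58472513] 21.01654552909617
[[ 0.5 -0.4]
 [ 0.8 -0.5]
 [ 0.8 -2.6]
 [-0.3 -2.8]
 [-0.5 -0.4]
 [ 0.6 -0.6]
 [-2.6  0.5]
 [-2.1  0.4]
 [-2.   5.9]
 [-1.5 -0.7]
 [ 0.1 -3.7]]
padtip_r [-12.8  -0.  142.7]
padtip_l [-32.    0.  157.9]
tabtop1 [  3.3   0.  158.1]
tabtop2 [ 11.6  -0.  156. ]
plate [ 19.6   0.  138.5]
hookend [ 38.5  -0.  120.9]
bailend [ 15.7   0.  126. ]
barL [ 12.5   0.  105.4]
barR [50.3 -0.  61.6]
topbarL [34.7 21.2 83. ]
topbarR [ 32.3 -18.4  83. ]
sbarL [32.1 18.3 83. ]
sbarR [ 31.6 -16.1  83. ]
tab [array([ 31.2,   0.8, 130. ]), array([ 27.3,   3.2, 145. ]), array([ 23.5,   5.6, 160. ])]
platefar [array([ 11.2,  -7.3, 130. ]), array([  7.7,  -4.7, 145. ]), array([  4.2,  -2.1, 160. ])]
hook [array([ 20.9, -10.2, 130. ]), array([ 17.2,  -7.5, 145. ]), array([ 13.5,  -4.9, 160. ])]
```

Call:
apply_moves --motion '[[8.54, [2, -5, 0], [0, 0, -10.5]], [8.54, [2, -5, 0], [0, 0, -10.5]], [8.54, [2, -5, 0], [0, 0, -10.5]], [8.54, [2, -5, 0], [0, 0, -10.5]], [6, [2, -5, 0], [0, 0, -10.5]], [5, [2, -5, 0], [0, 0, -10.5]], [4, [2, -5, 0], [0, 0, -10.5]], [4, [2, -5, 0], [0, 0, -10.5]], [4, [2, -5, 0], [0, 0, -10.5]], [4, [2, -5, 0], [0, 0, -10.5]]]'

```text
time_s: 1.35
position: [400.9, 10.3, 404.4]
orientation: [-180.0, -0.0, 53.2]
wrist_force: [0.4, 0.1, 0.0]
gripper_width: 39.9
grip_force: 0.0
```

```bash
python3 - <<'E'
from h import *
from scipy.optimize import least_squares
t=load("top0");s=load("side0")
T=lambda x,y:(335+x/4,170+y/4);D=lambda x,y:(295+(x-340)/4,205+y/4)
ob=[(t,T(150,488),(-84,42,70)),(t,T(350,450),(-84,-42,70)),(t,T(73,100),(84,42,70)),(t,T(262,65),(84,-42,70)),
(s,D(385,265),(-84,42,70)),(s,D(527,390),(-84,-42,70))]
f=lambda p:np.concatenate([(proj(c,Rz(p[2])@np.array(l)+[p[0],p[1],0])[0]-o) for c,o,l in ob])
p=least_squares(f,[498,-170,.36]).x
print(p[:2],np.degrees(p[2]));print(f(p).reshape(-1,2).round(1))
R=Rz(p[2]);o=np.array([p[0],p[1],0])
out=[]
for c,(u0,v0,w,h) in ((t,(360,200,40,60)),(s,(345,212,50,60))):
    im=cv2.resize(c["color"][v0:v0+h,u0:u0+w],None,fx=8,fy=8,interpolation=cv2.INTER_CUBIC)
    out.append(im)
cv2.imwrite("pics/z2.png",np.hstack(out)[:,:,::-1]);print(np.hstack(out).shape)
for nm,P in dict(pivot=(-22,0,86),bar0=(26.8,15,83),bar1=(26.8,-15,83),padtip=(-22,0,150)).items():
    w=R@np.array(P)+o
    a=proj(t,w)[0];b=proj(s,w)[0];print(nm,((a-[360,200]+.5)*8).round(),((b-[345,212]+.5)*8+[320,0]).round())
E
```

```text
[ 499.52525538 -170.41645398] 21.146205890074214
[[ 0.7 -0.8]
 [ 0.9 -1.1]
 [-0.6 -0.8]
 [ 0.5 -1.1]
 [-2.1  0.4]
 [-1.5  0.3]]
(480, 720, 3)
pivot [254. 386.] [389. 397.]
bar0 [131. 175.] [519. 266.]
bar1 [273. 148.] [626. 344.]
padtip [293. 317.] [407. 135.]
```

View pics/z2.png

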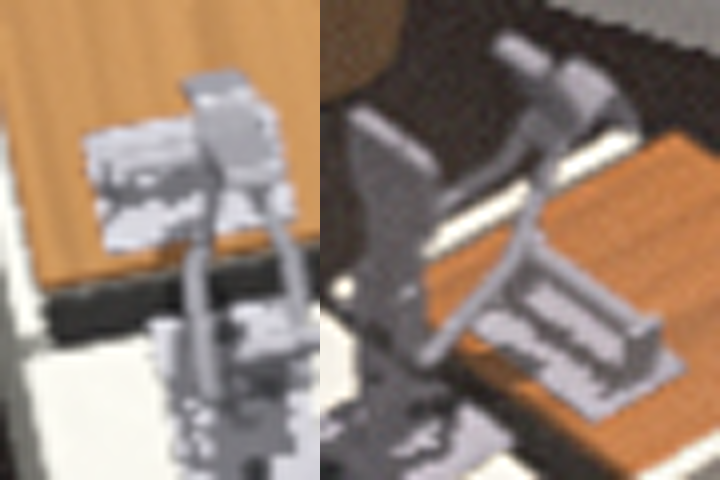

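```bash
cat >> h.py <<'E'
o=np.array([499.5,-170.4,0]);R=Rz(np.radians(21.15))
loc=lambda P:(R.T@(P-o)).round(1)
wor=lambda P:R@np.array(P)+o
E
python3 - <<'E'
from h import *
t=load("top0");s=load("side0")
T=lambda x,y:(360+x/8-.5,200+y/8-.5);D=lambda x,y:(345+(x-320)/8-.5,212+y/8-.5)
for z in(72,83,86):
  print(z,"side plate",[loc(onz(s,*D(*q),z)) [:2]for q in((470,322),(598,418),(685,368),(528,240),(642,318))])
  print(z,"top plate",[loc(onz(t,*T(*q),z))[:2] for q in((105,250),(85,135),(292,220),(85,150),(195,140))])
for q in ((497,42),(545,70),(540,118),(575,65),(545,125),(635,125)): print("side y=0",q,loc(onplane(s,*D(*q),o,R[:,1])),[loc(onplane(s,*D(*q),o+y*R[:,1],R[:,1])) for y in(6,-6)])
for q in ((182,80),(240,72),(200,95)): print("top",q,[loc(onz(t,*T(*q),z)) for z in (150,158)])
E
```

```text
72 side plate [array([16.7, 17.4]), array([ 16.7, -19. ]), array([ 40.4, -19.3]), array([43.4, 28.6]), array([44.4, -3.3])]
72 top plate [array([14.8, 22.1]), array([39.8, 21.1]), array([ 13.6, -17.5]), array([36.6, 21.8]), array([34.3, -1.3])]
83 side plate [array([7.5, 8.7]), array([  7.6, -27. ]), array([ 30.8, -27.3]), array([33.7, 19.6]), array([ 34.7, -11.6])]
83 top plate [array([12.3, 23.5]), array([37. , 22.5]), array([ 11.2, -15.6]), array([33.9, 23.1]), array([31.7,  0.4])]
86 side plate [array([5. , 6.3]), array([  5.1, -29.2]), array([ 28.1, -29.5]), array([31. , 17.2]), array([ 32. , -13.9])]
86 top plate [array([11.7, 23.9]), array([36.3, 22.9]), array([ 10.5, -15.1]), array([33.2, 23.5]), array([30.9,  0.9])]
side y=0 (497, 42) [ -0.6  -0.  161. ] [array([  5.7,   6. , 154.4]), array([ -6.9,  -6. , 167.6])]
side y=0 (545, 70) [ 12.8  -0.  148.1] [array([ 19.3,   6. , 141.3]), array([  6.3,  -6. , 154.8])]
side y=0 (540, 118) [ 12.7  -0.  136.8] [array([ 19.1,   6. , 129.8]), array([  6.2,  -6. , 143.7])]
side y=0 (575, 65) [ 20.8  -0.  145.4] [array([ 27.4,   6. , 138.5]), array([ 14.3,  -6. , 152.2])]
side y=0 (545, 125) [ 14.2   0.  134.3] [array([ 20.7,   6. , 127.4]), array([  7.7,  -6. , 141.3])]
side y=0 (635, 125) [ 39.5  -0.  121.7] [array([ 46.3,   6. , 114.6]), array([ 32.7,  -6. , 128.9])]
top (182, 80) [array([ 27.3,  10.6, 150. ]), array([ 25.3,  11.8, 158. ])]
top (240, 72) [array([ 26.8,  -0.6, 150. ]), array([ 24.7,   0.8, 158. ])]
top (200, 95) [array([ 23.8,   7.9, 150. ]), array([ 21.7,   9.1, 158. ])]
```

Call:
apply_moves --motion '[[4, [2.0, -3.0, -0.5], [0, 0, -10.7]], [4, [2.0, -3, -0.5], [0, 0, -10.7]], [4, [2.0, -3, -0.5], [0, 0, -10.7]], [4, [1.0, -3, -0.5], [0, 0, 0]], [4, [0, -2, -0.5], [0, 0, 0]], [4, [0, -1, -0.5], [0, 0, 0]], [4, [0, 0, -0.5], [0, 0, 0]], [4, [0, 0, 0], [0, 0, 0]], [4, [0, 0, 0], [0, 0, 0]], [4, [0, 0, 0], [0, 0, 0]]]'

```text
time_s: 2.6
position: [470.9, -137.5, 370.2]
orientation: [180.0, -0.0, 21.5]
wrist_force: [-0.0, -0.2, -1.0]
gripper_width: 40.0
grip_force: 0.0
```

Call:
apply_moves --motion '[[4, [1.8, -1.4, 0], [0, 0, 0]], [4, [1.8, -1.5, 0], [0, 0, 0]], [3.5, [0, 0, -1.5], [0, 0, 0]], [3.0, [0, 0, -1.5], [0, 0, 0]], [2.5, [0, 0, -1.5], [0, 0, 0]], [2.4, [0, 0, -1.0], [0, 0, 0]], [2.4, [0, 0, -0.9], [0, 0, 0]], [2.4, [0, 0, 0], [0, 0, 0]], [2.4, [0, 0, 0], [0, 0, 0]], [2.4, [0, 0, 0], [0, 0, 0]]]'

```text
time_s: 3.85
position: [507.0, -167.1, 306.5]
orientation: [179.9, -0.1, 21.5]
wrist_force: [0.2, 0.2, -0.3]
gripper_width: 24.0
grip_force: 0.0
```

```bash
cat > look.py <<'E'
import sys
from h import *
from workcell import manip
n=sys.argv[1]; out=[]
for c,(u0,v0,w,h) in (("top",(345,180,60,80)),("side",(335,200,70,80))):
    s=manip.snapshot(c);np.savez(c+n+".npz",**s)
    out.append(cv2.resize(s["color"][v0:v0+h,u0:u0+w],None,fx=6,fy=6,interpolation=cv2.INTER_CUBIC))
cv2.imwrite(f"pics/l{n}.png",np.hstack(out)[:,:,::-1])
E
python3 look.py 1
```

```text
(no output)
```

View pics/l1.png

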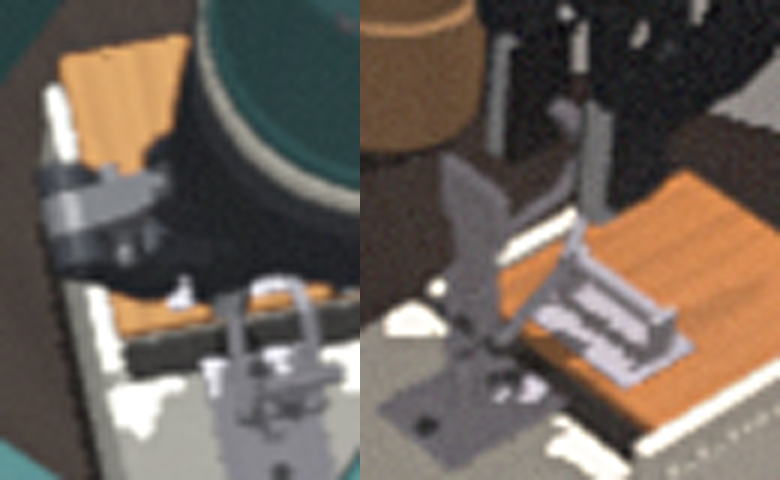

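Call:
apply_moves --motion '[[1.8, [0, 0, 0], [0, 0, 0]], [1.4, [0, 0, 0], [0, 0, 0]], [1.2, [0, 0, 0], [0, 0, 0]], [0.8, [0, 0, 0], [0, 0, 0]], [0, [0, 0, 0], [0, 0, 0]], [0, [0, 0, 0], [0, 0, 0]], [0, [0, 0, 0], [0, 0, 0]], [0, [0, 0, 0], [0, 0, 0]], [0, [0, 0, 0], [0, 0, 0]], [0, [0, 0, 0], [0, 0, 0]]]'

```text
time_s: 5.2
position: [506.9, -166.8, 305.8]
orientation: [-180.0, -0.0, 21.5]
wrist_force: [-1.0, 5.2, 2.4]
gripper_width: 10.1
grip_force: 58.6
```

```bash
cat > kin.py <<'E'
import numpy as np
from scipy.optimize import fsolve
from h import R
g=np.array([54,26.])
def pin(th):
    xp=np.array([np.cos(th),-np.sin(th)]);zp=np.array([np.sin(th),np.cos(th)]);return np.array([-22,86])-13.9*xp-1.5*zp
def pt(th,al,c):
    a=np.radians(al);return pin(th)+c[0]*np.array([np.cos(a),np.sin(a)])+c[1]*np.array([-np.sin(a),np.cos(a)])
def barclaw(th,al,b):
    a=np.radians(al);d=np.array(b)-pin(th);return d@[np.cos(a),np.sin(a)],d@[-np.sin(a),np.cos(a)]
if __name__=="__main__":
    g0=pt(1.57,32.6,g);pr=g0
    for th,al in((1.57,32.6),(1.7,25),(1.8,18),(1.9,10),(1.9,5),(1.9,0),(1.9,-5),(1.9,-10),(1.9,-14),(1.8,-15),(1.7,-16),(1.6,-17),(1.5,-16.5),(1.4,-16.5),(1.3,-15.5),(1.2,-14),(1.1,-13)):
        q=pt(th,al,g);d=q-g0
        print(th,al,q.round(1),"tip",pt(th,al,(62,-10)).round(1),"bar in claw",np.round(barclaw(th,al,(27.5,83)),1),"world d from start",(R@[d[0],0,d[1]]).round(1),"step",(R@[q[0]-pr[0],0,q[1]-pr[1]]).round(1));pr=q
E
python3 kin.py
```

```text
1.57 32.6 [  8.  150.9] tip [ 34.1 124.9] bar in claw [ 33.9 -41.7] world d from start [0. 0. 0.] step [0. 0. 0.]
1.7 25 [ 16.3 146.4] tip [ 38.7 117.1] bar in claw [ 37.4 -36.2] world d from start [ 7.7  3.  -4.5] step [ 7.7  3.  -4.5]
1.8 18 [ 23.  141.3] tip [ 41.8 109.5] bar in claw [ 40.2 -30.8] world d from start [14.   5.4 -9.6] step [ 6.3  2.4 -5.1]
1.9 10 [ 29.7 134.6] tip [ 43.9 100.6] bar in claw [ 42.8 -24.4] world d from start [ 20.3   7.9 -16.3] step [ 6.3  2.4 -6.7]
1.9 5 [ 32.6 130.2] tip [43.7 95.1] bar in claw [ 44.8 -20.6] world d from start [ 23.    8.9 -20.7] step [ 2.7  1.  -4.4]
1.9 0 [ 35.1 125.6] tip [43.1 89.6] bar in claw [ 46.4 -16.6] world d from start [ 25.3   9.8 -25.3] step [ 2.3  0.9 -4.6]
1.9 -5 [ 37.1 120.8] tip [42.  84.3] bar in claw [ 47.7 -12.5] world d from start [ 27.2  10.5 -30.1] step [ 1.9  0.7 -4.8]
1.9 -10 [ 38.8 115.9] tip [40.4 79. ] bar in claw [48.6 -8.3] world d from start [ 28.7  11.1 -35. ] step [ 1.5  0.6 -5. ]
1.9 -14 [ 39.8 111.8] tip [38.8 74.9] bar in claw [49.1 -4.9] world d from start [ 29.6  11.5 -39.1] step [ 0.9  0.4 -4.1
[... 291 characters left out ...]
n claw [53.3 -1.4] world d from start [ 26.3  10.2 -41.9] step [-1.1 -0.4 -1.1]
1.5 -16.5 [ 34.7 109.4] tip [32.1 72.6] bar in claw [54.6 -1.3] world d from start [ 24.9   9.6 -41.5] step [-1.4 -0.5  0.3]
1.4 -16.5 [ 33.3 109. ] tip [30.8 72.2] bar in claw [55.8 -0.6] world d from start [ 23.6   9.1 -41.9] step [-1.3 -0.5 -0.3]
1.3 -15.5 [ 31.8 109.6] tip [29.9 72.8] bar in claw [56.9 -0.8] world d from start [ 22.2   8.6 -41.3] step [-1.4 -0.5  0.6]
1.2 -14 [ 30.3 110.6] tip [29.3 73.7] bar in claw [58.  -1.4] world d from start [ 20.8   8.  -40.3] step [-1.5 -0.6  1. ]
1.1 -13 [ 28.8 110.9] tip [28.5 74. ] bar in claw [59.  -1.5] world d from start [ 19.4   7.5 -40. ] step [-1.3 -0.5  0.3]
```

Call:
apply_moves --motion '[[0, [0.37, 0.2, -0.22], [0, 0, 0]], [0, [0.38, 0.15, -0.23], [0, 0, 0]], [0, [0.31, 0.12, -0.25], [0, 0, 0]], [0, [0.32, 0.12, -0.26], [0, 0, 0]], [0, [0.31, 0.12, -0.33], [0, 0, 0]], [0, [0.32, 0.12, -0.34], [0, 0, 0]], [0, [0.14, 0.05, -0.22], [0, 0, 0]], [0, [0.13, 0.05, -0.22], [0, 0, 0]], [0, [0, 0, 0], [0, 0, 0]], [0, [0, 0, 0], [0, 0, 0]]]'

```text
time_s: 6.45
position: [528.3, -158.5, 284.4]
orientation: [-180.0, 0.4, 21.5]
wrist_force: [-6.9, 1.9, 4.8]
gripper_width: 9.6
grip_force: 65.0
```

```bash
python3 look.py 2
```

```text
(no output)
```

View pics/l2.png

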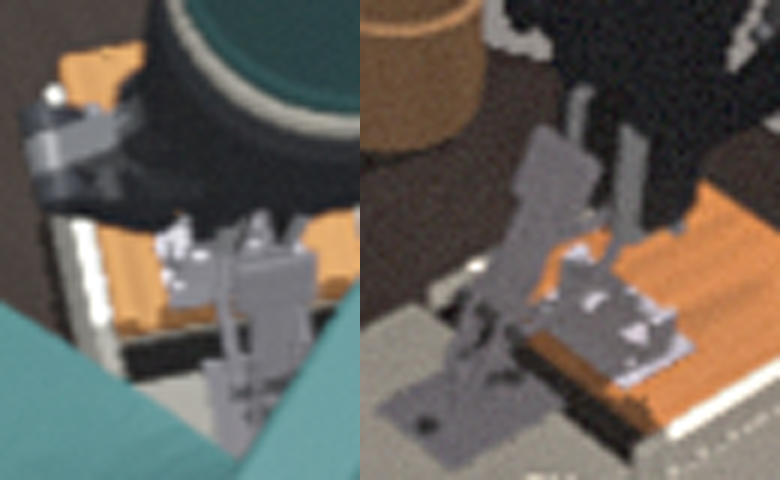

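```bash
cat >> kin.py <<'E'
def inv(x,z,guess=(1.7,0)): return fsolve(lambda v:pt(v[0],v[1],g)-[x,z],guess)
def meas(p,guess=(1.7,0)):
    from h import o
    l=R.T@(np.array(p)-o);return l[0],l[2]-155
E
python3 - <<'E'
from kin import *;from h import *
for p,gs in (([506.9,-166.8,305.8],(1.57,30)),([528.3,-158.5,284.4],(1.8,8))):
    x,z=meas(p);print(x,z,inv(x,z,gs))
s=load("side2");D=lambda x,y:(335+(x-360)/6-.5,200+y/6-.5)
for q in((545,128),(597,160),(572,142)): print([loc(onplane(s,*D(*q),o+y*R[:,1],R[:,1])) for y in(11,0,-11)])
for th in(1.8,1.9,2.0): print(th, np.array([-22,86])+64*np.array([-np.cos(th),np.sin(th)]))
E
```

```text
8.200447746614383 150.8 [ 1.57441304 32.41356161]
31.153652701724006 129.39999999999998 [1.74673924 3.72357919]
[array([  8.9,  11. , 142.2]), array([ -2.6,  -0. , 154.5]), array([-14.1, -11. , 166.7])]
[array([ 29.,  11., 122.]), array([ 17. ,  -0. , 134.8]), array([  5.1, -11. , 147.5])]
[array([ 19.1,  11. , 132.8]), array([  7.4,   0. , 145.2]), array([ -4.3, -11. , 157.7])]
1.8 [ -7.45906594 148.32624838]
1.9 [ -1.30946772 146.56320561]
2.0 [  4.63339754 144.19503532]
```

```bash
sed -i 's/^g=.*/g=np.array([54,23.5]);off=np.array([4,-4.])/' kin.py; cat >> kin.py <<'E'
def solve(p,guess):
    x,z=meas(p);return inv(x+off[0],z+off[1],guess)
def path(p,guess,seq,bar=(27.5,83)):
    x,z=meas(p);c=np.array([x,z])+off
    print("now",inv(*c,guess))
    for th,al in seq:
        q=pt(th,al,g);print(th,al,"tip",pt(th,al,(62,-10)).round(1),"bar",np.round(barclaw(th,al,bar),1),"step cm",(R@[q[0]-c[0],0,q[1]-c[1]]/10).round(2));c=q
E
python3 - <<'E'
from kin import *
print(solve([506.9,-166.8,305.8],(1.57,30)))
path([528.3,-158.5,284.4],(1.9,3),[(1.95,1),(1.95,-4),(1.95,-8),(1.95,-12),(1.95,-14),(1.95,-16),(1.95,-18),(1.95,-20)])
E
```

```text
[ 1.57600607 29.25509894]
now [1.99628834 2.81128628]
1.95 1 tip [43.9 90.6] bar [ 45.5 -17.3] step cm [ 0.02  0.01 -0.15]
1.95 -4 tip [42.9 85.2] bar [ 46.8 -13.2] step cm [ 0.18  0.07 -0.48]
1.95 -8 tip [41.8 80.9] bar [47.6 -9.9] step cm [ 0.12  0.04 -0.39]
1.95 -12 tip [40.3 76.8] bar [48.2 -6.6] step cm [ 0.09  0.03 -0.4 ]
1.95 -14 tip [39.5 74.8] bar [48.4 -4.9] step cm [ 0.03  0.01 -0.2 ]
1.95 -16 tip [38.6 72.8] bar [48.5 -3.2] step cm [ 0.03  0.01 -0.2 ]
1.95 -18 tip [37.6 70.8] bar [48.6 -1.5] step cm [ 0.02  0.01 -0.2 ]
1.95 -20 tip [36.6 68.9] bar [48.6  0.2] step cm [ 0.02  0.01 -0.2 ]
```

Call:
apply_moves --motion '[[0, [0.02, 0.01, -0.15], [0, 0, 0]], [0, [0.09, 0.03, -0.24], [0, 0, 0]], [0, [0.09, 0.04, -0.24], [0, 0, 0]], [0, [0.06, 0.02, -0.2], [0, 0, 0]], [0, [0.06, 0.02, -0.2], [0, 0, 0]], [0, [0.05, 0.02, -0.2], [0, 0, 0]], [0, [0.04, 0.01, -0.2], [0, 0, 0]], [0, [0.02, 0.01, -0.1], [0, 0, 0]], [0, [0.0, 0, -0.1], [0, 0, 0]], [0, [0, 0, 0], [0, 0, 0]]]'

```text
time_s: 7.8
position: [533.2, -156.5, 269.3]
orientation: [180.0, 0.2, 21.5]
wrist_force: [-5.1, 2.2, 7.0]
gripper_width: 9.9
grip_force: 66.4
```

```bash
python3 look.py 3; python3 - <<'E'
from kin import *;from workcell import manip
s=manip.state();print(s["position"],s["wrist_force"],R.T@s["wrist_force"],solve(s["position"],(1.9,-12)))
E
```

```text
[ 533.18444487 -156.52427109  269.35085317] [-5.77526294  2.85683373  7.5821153 ] [-4.35545905  4.74817201  7.5821153 ] [  2.01315611 -12.6075377 ]
```

View pics/l3.png

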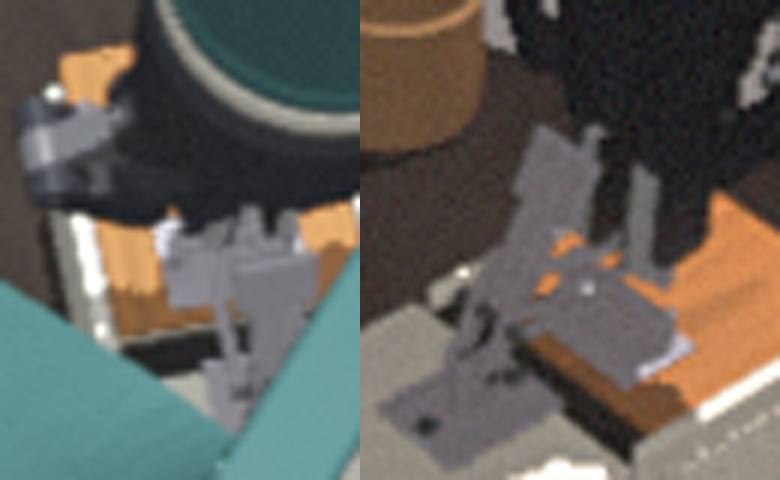

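Call:
apply_moves --motion '[[0, [0, 0, -0.1], [0, 0, 0]], [0, [0, 0, -0.1], [0, 0, 0]], [0, [0, 0, -0.1], [0, 0, 0]], [0, [0, 0, 0], [0, 0, 0]], [0, [0, 0, 0], [0, 0, 0]], [0, [0, 0, 0], [0, 0, 0]], [0, [0, 0, 0], [0, 0, 0]], [0, [0, 0, 0], [0, 0, 0]], [0, [0, 0, 0], [0, 0, 0]], [0, [0, 0, 0], [0, 0, 0]]]'

```text
time_s: 9.15
position: [533.3, -156.4, 266.3]
orientation: [180.0, 0.2, 21.5]
wrist_force: [-4.6, 2.9, 7.5]
gripper_width: 10.3
grip_force: 66.5
```

```bash
cat > st.py <<'E'
from kin import *;from workcell import manip;import sys
s=manip.state();print(s["position"].round(1),"F box",(R.T@s["wrist_force"]).round(1),"loc",np.round(meas(s["position"]),1),solve(s["position"],(1.9,-12)).round(2),s["time_s"])
E
python3 st.py
```

```text
[ 533.3 -156.4  266.3] F box [-3.2  4.4  7.5] loc [ 36.6 111.3] [  1.99 -15.74] 9.15
```

Call:
apply_moves --motion '[[0, [0, 0, -0.1], [0, 0, 0]], [0, [0, 0, -0.05], [0, 0, 0]], [0, [0, 0, 0], [0, 0, 0]], [0, [0, 0, 0], [0, 0, 0]], [0, [0, 0, 0], [0, 0, 0]], [0, [0, 0, 0], [0, 0, 0]], [0, [0, 0, 0], [0, 0, 0]], [0, [0, 0, 0], [0, 0, 0]], [0, [0, 0, 0], [0, 0, 0]], [0, [0, 0, 0], [0, 0, 0]]]'

```text
time_s: 10.4
position: [533.4, -156.4, 264.7]
orientation: [180.0, 0.2, 21.5]
wrist_force: [-4.5, 2.9, 7.7]
gripper_width: 10.1
grip_force: 66.4
```

```bash
python3 st.py
```

```text
[ 533.4 -156.4  264.7] F box [-3.2  4.3  7.7] loc [ 36.6 109.7] [  1.97 -17.34] 10.4
```

Call:
apply_moves --motion '[[0, [-0.09, -0.04, -0.05], [0, 0, 0]], [0, [-0.09, -0.03, -0.02], [0, 0, 0]], [0, [-0.09, -0.04, -0.02], [0, 0, 0]], [0, [-0.09, -0.03, 0], [0, 0, 0]], [0, [0, 0, 0], [0, 0, 0]], [0, [0, 0, 0], [0, 0, 0]], [0, [0, 0, 0], [0, 0, 0]], [0, [0, 0, 0], [0, 0, 0]], [0, [0, 0, 0], [0, 0, 0]], [0, [0, 0, 0], [0, 0, 0]]]'

```text
time_s: 11.65
position: [531.7, -156.9, 265.2]
orientation: [179.9, -0.3, 21.5]
wrist_force: [2.2, 6.6, 6.3]
gripper_width: 9.8
grip_force: 66.4
```

```bash
python3 st.py
```

```text
[ 531.7 -156.9  265.2] F box [4.4 5.4 6.3] loc [ 34.9 110.2] [  1.85 -17.23] 11.65
```

```bash
cat > st.py <<'E'
from kin import *;from h import o;from workcell import manip;import sys
from scipy.spatial.transform import Rotation as Ro
s=manip.state();gp=s["position"]+Ro.from_euler("xyz",s["orientation"],degrees=True).apply([0,0,155])
p=gp+[0,0,155]
v=solve(p,(1.9,-12))
print(s["position"].round(1),s["orientation"].round(2),"F box",(R.T@s["wrist_force"]).round(1),"loc",np.round(R.T@(gp-o),1),v.round(2),"tip",pt(*v,(62,-10)).round(1),"bar",np.round(barclaw(*v,(27.5,83)),1),s["time_s"],"M",(R.T@s["wrist_torque"]).round(2))
E
python3 st.py
```

```text
[ 531.7 -156.9  265.2] [179.9   -0.32  21.51] F box [4.4 5.4 6.3] loc [ 35.8   0.7 110.2] [  1.92 -17.05] tip [37.6 71.8] bar [49.  -2.3] 11.65 M [ 0.98 -0.43 -0.05]
```

Call:
apply_moves --motion '[[0, [-0.09, -0.04, 0], [0, 0, 0]], [0, [-0.09, -0.03, 0], [0, 0, 0]], [0, [0, 0, 0], [0, 0, 0]], [0, [0, 0, 0], [0, 0, 0]], [0, [0, 0, 0], [0, 0, 0]], [0, [0, 0, 0], [0, 0, 0]], [0, [0, 0, 0], [0, 0, 0]], [0, [0, 0, 0], [0, 0, 0]], [0, [0, 0, 0], [0, 0, 0]], [0, [0, 0, 0], [0, 0, 0]]]'

```text
time_s: 12.9
position: [530.2, -157.5, 265.6]
orientation: [179.9, -0.4, 21.5]
wrist_force: [2.9, 7.4, 6.9]
gripper_width: 9.9
grip_force: 66.5
```

```bash
python3 st.py
```

```text
[ 530.2 -157.5  265.6] [179.89  -0.38  21.52] F box [5.4 5.9 6.9] loc [ 34.3   0.7 110.6] [  1.81 -16.95] tip [36.2 72.2] bar [50.5 -2.2] 12.9 M [ 0.97 -0.54 -0.05]
```

Call:
apply_moves --motion '[[0, [-0.11, 0.01, 0], [0, 0, 0]], [0, [-0.11, 0.01, 0], [0, 0, 0]], [0, [-0.1, -0.03, 0], [0, 0, 0]], [0, [0, 0, 0], [0, 0, 0]], [0, [0, 0, 0], [0, 0, 0]], [0, [0, 0, 0], [0, 0, 0]], [0, [0, 0, 0], [0, 0, 0]], [0, [0, 0, 0], [0, 0, 0]], [0, [0, 0, 0], [0, 0, 0]], [0, [0, 0, 0], [0, 0, 0]]]'

```text
time_s: 14.15
position: [526.5, -158.4, 265.5]
orientation: [179.8, -0.2, 21.5]
wrist_force: [1.2, 4.0, 8.2]
gripper_width: 9.8
grip_force: 66.5
```

```bash
python3 st.py
```

```text
[ 526.5 -158.4  265.5] [179.8   -0.23  21.49] F box [2.6 3.3 8.2] loc [ 30.1   0.9 110.5] [  1.51 -16.93] tip [32.  72.2] bar [54.5 -0.9] 14.15 M [ 0.71 -0.05 -0.07]
```

Call:
apply_moves --motion '[[0, [-0.09, -0.03, 0.02], [0, 0, 0]], [0, [-0.09, -0.03, 0.02], [0, 0, 0]], [0, [0, 0, 0], [0, 0, 0]], [0, [0, 0, 0], [0, 0, 0]], [0, [0, 0, 0], [0, 0, 0]], [0, [0, 0, 0], [0, 0, 0]], [0, [0, 0, 0], [0, 0, 0]], [0, [0, 0, 0], [0, 0, 0]], [0, [0, 0, 0], [0, 0, 0]], [0, [0, 0, 0], [0, 0, 0]]]'

```text
time_s: 15.4
position: [524.6, -159.1, 265.5]
orientation: [179.8, -0.2, 21.5]
wrist_force: [1.0, 3.8, 7.6]
gripper_width: 10.1
grip_force: 66.4
```

```bash
python3 st.py
```

```text
[ 524.6 -159.1  265.5] [179.81  -0.2   21.49] F box [2.3 3.2 7.6] loc [ 28.    1.  110.5] [  1.35 -16.48] tip [30.2 72.1] bar [56.3 -0.3] 15.4 M [ 0.62 -0.09 -0.03]
```

Call:
apply_moves --motion '[[0, [-0.07, -0.03, 0.02], [0, 0, 0]], [0, [-0.07, -0.02, 0.02], [0, 0, 0]], [0, [0, 0, 0], [0, 0, 0]], [0, [0, 0, 0], [0, 0, 0]], [0, [0, 0, 0], [0, 0, 0]], [0, [0, 0, 0], [0, 0, 0]], [0, [0, 0, 0], [0, 0, 0]], [0, [0, 0, 0], [0, 0, 0]], [0, [0, 0, 0], [0, 0, 0]], [0, [0, 0, 0], [0, 0, 0]]]'

```text
time_s: 16.65
position: [523.8, -159.3, 265.7]
orientation: [179.8, -0.4, 21.5]
wrist_force: [5.7, 3.7, 4.0]
gripper_width: 10.2
grip_force: 66.1
```

```bash
python3 st.py
```

```text
[ 523.8 -159.3  265.7] [179.79  -0.35  21.49] F box [6.6 1.4 4. ] loc [ 27.7   1.  110.7] [  1.33 -16.19] tip [30.  72.3] bar [56.6 -0.4] 16.65 M [ 0.52 -0.69 -0.02]
```

Call:
apply_moves --motion '[[1.2, [0, 0, 0], [0, 0, 0]], [2, [0, 0, 0], [0, 0, 0]], [2.5, [0, 0, 0], [0, 0, 0]], [2.5, [0, 0, 0], [0, 0, 0]], [2.5, [0, 0, 0.4], [0, 0, 0]], [2.5, [0, 0, 1.2], [0, 0, 0]], [2.5, [0, 0, 1.6], [0, 0, 0]], [2.5, [0, 0, 1.6], [0, 0, 0]], [1, [0, 0, 0.1], [0, 0, 0]], [0, [0, 0, 0], [0, 0, 0]]]'

```text
time_s: 17.9
position: [522.1, -159.4, 313.3]
orientation: [180.0, -0.0, 21.5]
wrist_force: [-0.8, 0.3, -0.3]
gripper_width: 0.2
grip_force: 0.0
```

```bash
python3 look.py 4; python3 st.py
```

```text
[ 521.9 -159.3  312.4] [-1.7995e+02  6.0000e-02  2.1480e+01] F box [-0.2  0.7 -0. ] loc [ 24.8   2.4 157.4] [ 2.32 29.49] tip [ 45.3 119. ] bar [ 28.8 -32.6] 18.0 M [-0.02  0.05 -0.02]kin.py:16: RuntimeWarning: The iteration is not making good progress, as measured by the 
 improvement from the last ten iterations.
  def inv(x,z,guess=(1.7,0)): return fsolve(lambda v:pt(v[0],v[1],g)-[x,z],guess)
```

View pics/l4.png

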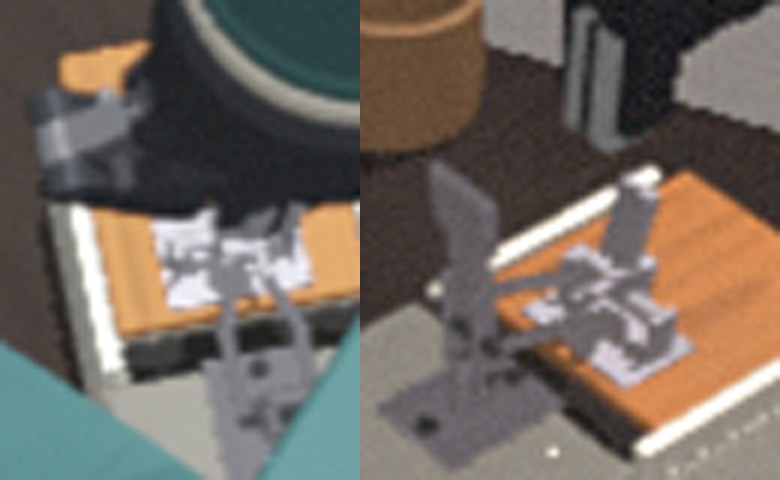

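Call:
apply_moves --motion '[[0, [-0.86, -0.55, 0], [0, 0, 0]], [0, [-0.93, -0.36, 0], [0, 0, 0]], [0, [-0.93, -0.36, 0], [0, 0, 0]], [0, [-0.65, -0.25, 0], [0, 0, 0]], [0, [-0.2, -0.07, 0], [0, 0, 0]], [0, [-0.1, -0.04, 0], [0, 0, 0]], [0, [-0.1, -0.04, 0], [0, 0, 0]], [0, [0, 0, 0], [0, 0, 0]], [0, [0, 0, 0], [0, 0, 0]], [0, [0, 0, 0], [0, 0, 0]]]'

```text
time_s: 19.25
position: [484.6, -176.0, 313.2]
orientation: [180.0, -0.0, 21.5]
wrist_force: [3.2, 0.8, -1.2]
gripper_width: 0.0
grip_force: 1.0
```

```bash
python3 st.py 2>/dev/null; python3 - <<'E'
import numpy as np;from h import R
c=None
for th in np.arange(1.35,-0.01,-.075):
    q=np.array([-22-52*np.cos(th)+4*np.sin(th),86+52*np.sin(th)+4*np.cos(th)])
    if c is not None: print(round(th,3),"pads loc",(q+[11,18]).round(1),(R@[q[0]-c[0],0,q[1]-c[1]]/10).round(2))
    c=q
E
```

```text
[ 484.6 -176.   313.2] [ 1.7999e+02 -1.0000e-02  2.1490e+01] F box [ 3.3 -0.4 -1.2] loc [-1.590e+01  1.000e-01  1.582e+02] [ 2.52 66.83] tip [ 22.  148.4] bar [  4.1 -40.8] 19.25 M [-0.08 -0.33 -0.01]
1.275 pads loc [-22.3 154.9] [-0.36 -0.14 -0.07]
1.2 pads loc [-26.1 153.9] [-0.35 -0.14 -0.1 ]
1.125 pads loc [-29.8 152.6] [-0.34 -0.13 -0.13]
1.05 pads loc [-33.4 151.1] [-0.33 -0.13 -0.15]
0.975 pads loc [-36.9 149.3] [-0.32 -0.13 -0.18]
0.9 pads loc [-40.2 147.2] [-0.31 -0.12 -0.21]
0.825 pads loc [-43.3 144.9] [-0.29 -0.11 -0.23]
0.75 pads loc [-46.3 142.4] [-0.28 -0.11 -0.25]
0.675 pads loc [-49.1 139.6] [-0.26 -0.1  -0.28]
0.6 pads loc [-51.7 136.7] [-0.24 -0.09 -0.3 ]
0.525 pads loc [-54.  133.5] [-0.22 -0.08 -0.31]
0.45 pads loc [-56.1 130.2] [-0.2  -0.08 -0.33]
0.375 pads loc [-57.9 126.8] [-0.17 -0.07 -0.35]
0.3 pads loc [-59.5 123.2] [-0.15 -0.06 -0.36]
0.225 pads loc [-60.8 119.5] [-0.12 -0.05 -0.37]
0.15 pads loc [-61.8 115.7] [-0.1  -0.04 -0.38]
0.075 pads loc [-62.6 111.9] [-0.07 -0.03 -0.38]
0.0 pads loc [-63. 108.] [-0.04 -0.02 -0.39]
```

Call:
apply_moves --motion '[[0, [-0.32, -0.12, -0.14], [0, 0, 0]], [0, [-0.32, -0.12, -0.14], [0, 0, 0]], [0, [-0.32, -0.12, -0.14], [0, 0, 0]], [0, [-0.34, -0.13, -0.13], [0, 0, 0]], [0, [-0.33, -0.13, -0.15], [0, 0, 0]], [0, [-0.32, -0.13, -0.18], [0, 0, 0]], [0, [-0.31, -0.12, -0.21], [0, 0, 0]], [0, [-0.29, -0.11, -0.23], [0, 0, 0]], [0, [-0.28, -0.11, -0.25], [0, 0, 0]], [0, [0, 0, 0], [0, 0, 0]]]'

```text
time_s: 20.5
position: [455.7, -187.1, 296.8]
orientation: [-180.0, 0.1, 21.5]
wrist_force: [0.9, -1.0, 0.8]
gripper_width: 0.0
grip_force: 0.6
```

```bash
python3 look.py 5; python3 st.py 2>/dev/null
```

```text
[ 455.9 -187.   296.8] [-1.7995e+02  7.0000e-02  2.1470e+01] F box [ 0.8 -1.1  0.8] loc [-46.9   0.4 141.8] [ 5.91 74.8 ] tip [ -8.5 136.7] bar [ 19.6 -58.8] 20.6 M [-0.06 -0.12  0.02]
```

View pics/l5.png

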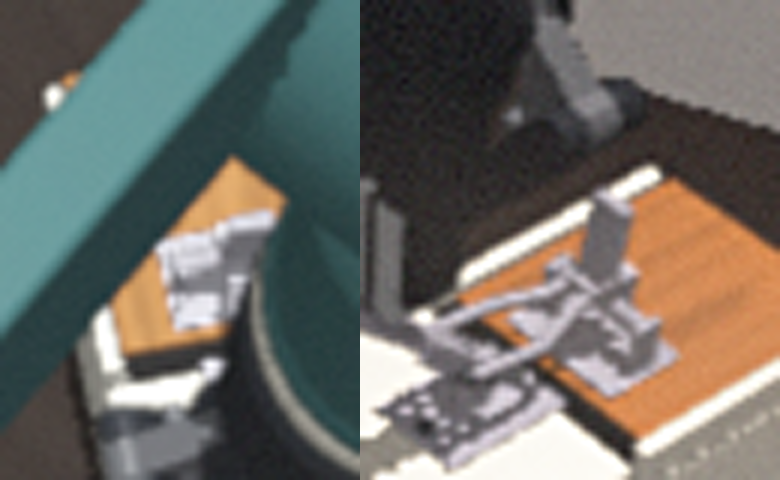

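Call:
apply_moves --motion '[[0, [-0.26, -0.1, -0.28], [0, 0, 0]], [0, [-0.24, -0.09, -0.3], [0, 0, 0]], [0, [-0.22, -0.08, -0.31], [0, 0, 0]], [0, [-0.2, -0.08, -0.33], [0, 0, 0]], [0, [-0.17, -0.07, -0.35], [0, 0, 0]], [0, [-0.15, -0.06, -0.36], [0, 0, 0]], [0, [-0.12, -0.05, -0.37], [0, 0, 0]], [0, [-0.1, -0.04, -0.38], [0, 0, 0]], [0, [0, 0, 0], [0, 0, 0]], [0, [0, 0, 0], [0, 0, 0]]]'

```text
time_s: 21.85
position: [441.4, -192.8, 270.5]
orientation: [-180.0, 0.0, 21.5]
wrist_force: [0.7, -0.5, 0.3]
gripper_width: 0.0
grip_force: 0.0
```

```bash
python3 st.py 2>/dev/null
```

```text
[ 441.4 -192.8  270.5] [-1.7999e+02  4.0000e-02  2.1480e+01] F box [ 0.5 -0.7  0.3] loc [-6.240e+01  1.000e-01  1.155e+02] [-21.27 121.49] tip [-34.4 136.1] bar [-15.6 -35.1] 21.85 M [ 0.02 -0.03 -0.01]
```

Tip is at about 97.5 mm; the home face is at 90 mm. Press on in small steps.

Call:
apply_moves --motion '[[0, [-0.03, 0, -0.25], [0, 0, 0]], [0, [0, 0, -0.2], [0, 0, 0]], [0, [0, 0, -0.15], [0, 0, 0]], [0, [0, 0, -0.1], [0, 0, 0]], [0, [0, 0, -0.1], [0, 0, 0]], [0, [0, 0, 0], [0, 0, 0]], [0, [0, 0, 0], [0, 0, 0]], [0, [0, 0, 0], [0, 0, 0]], [0, [0, 0, 0], [0, 0, 0]], [0, [0, 0, 0], [0, 0, 0]]]'

```text
time_s: 23.1
position: [441.2, -192.6, 263.3]
orientation: [180.0, -0.0, 21.5]
wrist_force: [-3.8, 1.4, 5.6]
gripper_width: 0.2
grip_force: 2.7
```

```bash
python3 st.py 2>/dev/null
```

```text
[ 441.2 -192.6  263.3] [179.99  -0.    21.49] F box [-3.1  2.7  5.6] loc [-62.4   0.3 108.3] [-21.42 129.76] tip [-41.5 133.8] bar [-21.1 -30.5] 23.1 M [ 0.36  0.35 -0.  ]
```

Call:
apply_moves --motion '[[0, [0, 0, -0.05], [0, 0, 0]], [0, [0, 0, -0.05], [0, 0, 0]], [0, [0, 0, -0.05], [0, 0, 0]], [0, [0, 0, -0.05], [0, 0, 0]], [0, [0, 0, 0], [0, 0, 0]], [0, [0, 0, 0], [0, 0, 0]], [0, [0, 0, 0], [0, 0, 0]], [0, [0, 0, 0], [0, 0, 0]], [0, [0, 0, 0], [0, 0, 0]], [0, [0, 0, 0], [0, 0, 0]]]'

```text
time_s: 24.35
position: [441.2, -192.6, 263.1]
orientation: [180.0, -0.0, 21.5]
wrist_force: [-5.6, 3.4, 14.0]
gripper_width: -0.1
grip_force: 6.6
```

```bash
python3 st.py 2>/dev/null
```

```text
[ 441.2 -192.6  263.1] [ 1.7995e+02 -1.0000e-02  2.1490e+01] F box [-3.9  5.2 14. ] loc [-62.4   0.2 108.1] [-21.43 130.08] tip [-41.7 133.7] bar [-21.4 -30.3] 24.35 M [0.85 0.72 0.05]
```

Call:
apply_moves --motion '[[0, [0, 0, 0.3], [0, 0, 0]], [0, [0, 0, 0.8], [0, 0, 0]], [0, [0, 0, 2], [0, 0, 0]], [0, [0, 0, 4], [0, 0, 0]], [0, [0, 0, 4], [0, 0, 0]], [0, [-3, 4, 2], [0, 0, 0]], [0, [-4, 6, 1], [0, 0, 0]], [0, [-4, 6, 0], [0, 0, 0]], [0, [-3, 5, 0], [0, 0, 0]], [0, [0, 0, 0], [0, 0, 0]]]'

```text
time_s: 25.6
position: [310.6, 3.1, 400.7]
orientation: [180.0, -0.1, 21.8]
wrist_force: [0.4, -0.7, -0.0]
gripper_width: 0.1
grip_force: 0.0
```

```bash
python3 look.py 6; python3 st.py 2>/dev/null
```

```text
[312.2   1.1 400.4] [ 1.7993e+02 -6.0000e-02  2.1570e+01] F box [-0.9 -0.5 -0.2] loc [-112.7  227.3  245.4] [-11.38  95.29] tip [-24.4 161. ] bar [-20.4 -54.5] 25.7 M [ 0.02 -0.04 -0.  ]
```

View pics/l6.png

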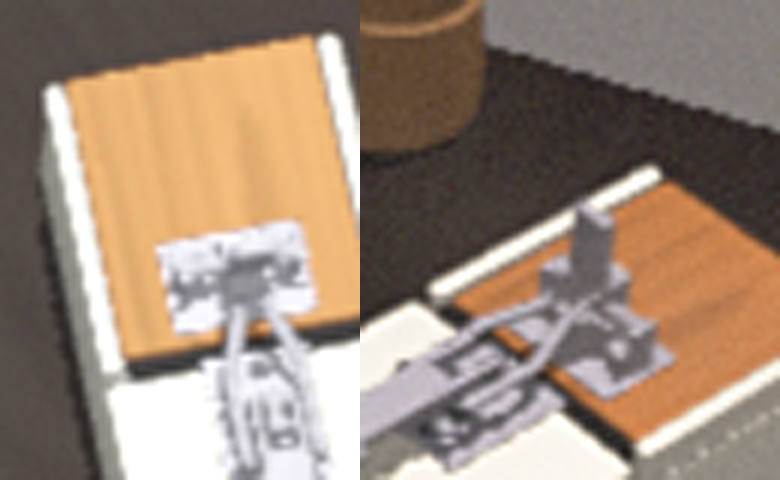

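The picture shows the paddle flat on the deck and the claw still hooked over the keeper, around (600,290). The lid is drawn in, leaving only a thin seal gap.

```bash
python3 -c "
from workcell import manip
print(manip.close_job())"
```

```text
the job is handed in; nothing more can be done
None
```

The claw is hooked over the keeper, and the lever is pressed home on its stop (about 14 N). The last picture shows the lid drawn shut. I handed the job in with the arm clear at about 26 s; no verdict was returned.

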